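Make up two supper kits

TASK

Make up two supper kits in the wooden trays in front of the sink: the long three-cell tray gets the garlic, the lime and one red-capped spice jar, and the short two-cell tray gets the salt shaker and the other red-capped spice jar. Put each thing down on the floor of a cell of its own, jars and shaker upright, and leave the yellow-capped jar and the cup where they stand.

Things in the scene. Friction and masses are not known exactly. Their poses are not given: they have to be found in the camera images.
- long_tray: Low cork-lined wood tray fixed in front of the sink, left or right, 230 mm long, 80 mm wide, with three square cells in a row, 70 mm inside, 75 mm apart centre to centre. Floor 5 mm thick; walls 5 mm thick, top 18 mm above the worktop (dividers 16 mm). Origin: centre of its underside; y axis along its length, x across it, away from the robot; cell centres at x = 0, y = -75, 0 and +75 mm.
- short_tray: Low cork-lined wood tray fixed in front of the sink, left or right, 155 mm long, 80 mm wide, with two square cells in a row, 70 mm inside, 75 mm apart centre to centre. Floor 5 mm thick; walls 5 mm thick, top 18 mm above the worktop (dividers 16 mm). Origin: centre of its underside; y axis along its length, x across it, away from the robot; cell centres at x = 0, y = -37.5 and +37.5 mm.
- red_jar_a: Upright round glass spice jar with a red screw cap, 45 mm across and 106 mm tall, about 0.11 kg; the other red-capped jar has the same shape and size and either may go in either kit. Starts in the row of jars at the back of the worktop left of the sink. Origin at the centre of its underside, z up along its axis.
- red_jar_b: Upright round glass spice jar with a red screw cap, 45 mm across and 106 mm tall, about 0.11 kg; the other red-capped jar has the same shape and size and either may go in either kit. Starts in the row of jars at the back of the worktop left of the sink. Origin at the centre of its underside, z up along its axis.
- salt_shaker: Upright glass salt shaker with a rounded perforated grey metal top, 44 mm across and 90 mm tall (above 66 mm it narrows to 34 mm), about 0.1 kg. Starts in the row of jars at the back of the worktop left of the sink. Origin at the centre of its underside, z up.
- garlic_center (a point): Middle of a pale garlic bulb 56 mm across and 56 mm tall with a pointed top, rigid, about 0.03 kg, standing in front of the row of jars, left of the sink. The point lies 28 mm above its underside.
- lime_center (a point): Middle of a green lime, 53 mm long, 46 mm wide and 48 mm tall, rigid, about 0.05 kg, lying in front of the row of jars, left of the sink. The point lies 24 mm above its underside; its x axis is the long one.
- yellow_jar: Upright glass spice jar with a yellow cap, shorter and slimmer than the red-capped ones: 42 mm across, 96 mm tall. It stands in the row with the red-capped jars and the salt shaker (the four stand about 66 mm apart, the row runs parallel to the trays) and belongs to neither kit; a tall fridge stands just left of the row. Origin at the centre of its underside.
- cup: Low wide green and white cup with a handle, 64 x 89 mm and 48 mm tall, standing loose on the strip in front of the sink to the right of the trays. Not part of the job. Origin at the centre of its footprint, handle included, on its underside.

How it is judged:
By the outcome, as a careful person would: the job done as asked, in the order asked, and still so for the second after the job is handed in, with the robot touching nothing.
It also fails if it takes over 141 s, if anything falls off the work surface, if the arm or the gripper's body presses on something with over 40 N, if the wrist force passes 120 N, or if a joint passes its speed limit or range.

ROBOT

A 6-joint arm with a two-finger parallel gripper is mounted at the origin on a cart in front of the work surface, level with it; the furniture and walls round the work are solid. World frame = base frame: x ahead of the robot, y to its left, z up, the work surface at z = 0. Lengths are in mm, angles in rad, forces in N, time in s.
With the tool pointing down it reaches from about 300 to 775 mm from the base axis. Payload 14.6 kg.
Tool frame: the origin (TCP) lies between the finger pads; the fingertips stand ahead of it and the grasp point (between the pads) lies 11 mm behind it (manip.finger_overhang is the z of the fingertips in the tool frame, in mm); z points along the fingers, y is the line along which they close (so a half turn about z gives the same grasp; the last joint's range is limited). The gripper opens to 94 mm and grips with 3 to 60 N. Pads are 16 mm wide; open, the fingers measure 119 mm over their backs; the gripper's body (75 mm by 177 mm) begins 78 mm behind the grasp point.
Start: joints at [-1.232, 0.3, 1.521, -0, 1.321, -0.067], TCP at [217.107, -505.326, 213.446] pointing down, gripper open.
Joint ranges: [-3.03, 3.03], [-0.79, 2.21], [0.23, 2.52], [-1.04, 4.18], [0, 3.07], [-2.55, 2.55]. Speed limits (rad/s): [2.22, 2.22, 2.57, 3.14, 3.14, 3.14].

INTERFACE

Orientations are given as [roll, pitch, yaw] about the fixed x, y, z axes, in that order (R = Rz(yaw) Ry(pitch) Rx(roll)).
In Python, from cell import manip gives the robot as it stands.
- The arm moves only by the tool jog_arm, never from a script. Its argument "series" is a list of rows, each a list of 7 numbers: the shift along the world's x, y, z as a fraction of full scale, then the turn, a rotation vector about the world's x, y, z as a fraction of full scale, then the closure, from 0 (fully open) to 1 (shut). In form: [[dx, dy, dz, wx, wy, wz, fingers], ...]. A call has 1 to 8 rows; each row is the pose to reach, as a shift and turn from the pose commanded when the call began; what a row does not reach only later rows make up. Full scale, the value 1, is 120 mm for a shift and 90 degrees for a turn. A row lasts 1/12 s, in which the tool goes at most 41.7 mm and 7.16 degrees, less where a joint would pass 70% of its speed; a pose out of reach is approached as far as the arm can. A call with a number of a shift or a turn outside -1 to 1 is refused whole. A call with a gripper value outside its range is refused whole. The fingers move at their own pace and stop on an object; "grip_force" is the grip in N (left out, the last holds). Time passes only in rows, so rows that repeat a pose let the fingers close. It gives the time, the measured TCP pose, the force, the opening and the grip force at its end, in the units of the state.
- manip.read_state(): the state, without advancing time (a new reading comes with each control period).
- manip.camera(name): name is "scene" or "top"; returns a dict with "frame" (480x640x3 uint8, red, green, blue), "vfov" (degrees; the focal length in pixels is half the picture's height over the tangent of half this angle, whatever the lens; pixels are square), "cx", "cy" (the principal point, pixels), "R" (3x3) and "t" (3): a world point X has camera coordinates R X + t. Camera axes: x right, y down, z forward; pixel columns grow to the right and rows downward; lengths in mm; the calibration is good to about 2 mm. A picture is of the moment at which its call begins. There is no depth.
- manip.sign_off(): hands the job in; it is judged then, once.
The state is a dict: "clock": time; "joints": joint angles; "qd": joint speeds; "effort": joint torques, N m; "eef_pos": TCP position; "eef_rot": TCP orientation; "wrist_force": force on the tool from outside, world axes, zero at the start; "moment": the same for the moment, N m; "finger_gap": finger opening in mm; "finger_force": force on a finger pad.
Only numpy, scipy, OpenCV 4.12 (cv2) and the standard library are available. Lean on these libraries where they do the work, as an engineer would, in place of code of your own. Each camera call takes 0.05 s, during which the arm holds its last target. There are 200 camera calls.

## Working session

There is one attempt and no reset: what is moved stays moved. The work goes in short steps, Python scripts to look and compute and a tool call to move; the robot and the scene stay as the last step left them, time stands still between calls to the robot, and variables do not carry over. Pictures are saved under pics/ and viewed, at most 18 in all, crops included, and the job is handed in when it is done.

Besides the shell and the picture viewer there is one more tool, called after "Request:" as name(argument=value, ...) on one line, values as JSON. jog_arm: Moves the arm, as the interface text tells. Its arguments: {"type":"object","properties":{"series":{"type":"array"},"grip_force":{"type":"number"}},"required":["series"]}

```bash
ls; mkdir -p pics
python3 - <<'E'
from cell import manip
import cv2
print(manip.read_state(), manip.finger_overhang)
for n in("scene","top"):
    c=manip.camera(n); cv2.imwrite(f"pics/{n}0.png",c["frame"][:,:,::-1]); print(n,c["vfov"],c["cx"],c["cy"],c["R"],c["t"])
E
```

```text
pics
{'clock': 0.0, 'joints': array([-1.23162692e+00,  3.00460482e-01,  1.52158336e+00, -8.50629336e-06,
        1.32071230e+00, -6.66343867e-02]), 'qd': array([-7.37469304e-04,  6.64813727e-04,  9.14445470e-05,  1.32859057e-03,
       -5.00359505e-04,  1.31458900e-03]), 'effort': array([-9.12296559e-05, -5.31805158e+01, -3.52738166e+01,  7.08310073e-02,
        2.43772828e-02, -9.96318317e-05]), 'eef_pos': array([ 217.00843313, -505.0974746 ,  212.89119211]), 'eef_rot': array([-3.14043120e+00, -6.92496828e-05,  4.05805865e-01]), 'wrist_force': array([-0.34128549,  0.41856149,  0.18975277]), 'moment': array([ 0.04674389, -0.0033973 , -0.0035206 ]), 'finger_force': 0.0, 'finger_gap': 94.1791544920562} 8.0
scene 45.26922141626372 312.811951275682 234.34226300855858 [[ 0.78384134 -0.62050213 -0.0238718 ]
 [-0.37418283 -0.44130327 -0.81562162]
 [ 0.49556026  0.64825036 -0.57809299]] [-432.34834525  178.64906364 1245.23861548]
top 56.064993657832865 324.1047398560471 232.8434922702379 [[ 0.00510995 -0.99981731 -0.0184181 ]
 [-0.99063313 -0.00254799 -0.13652658]
 [ 0.13645471  0.01894323 -0.99046518]] [ -95.71647231  497.99899276 1028.22462519]
```

View pics/scene0.png

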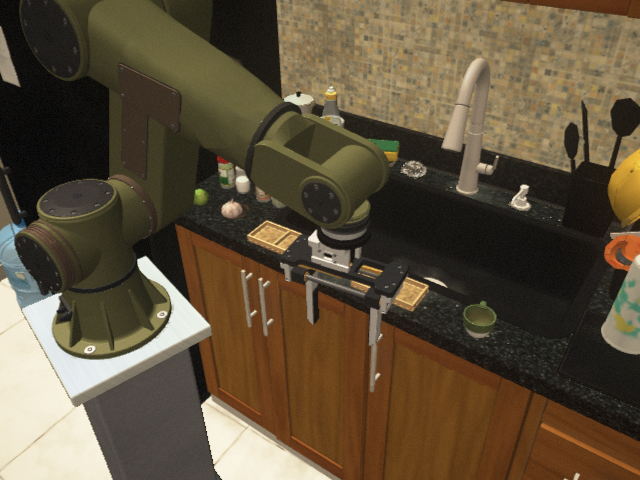

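View pics/top0.png

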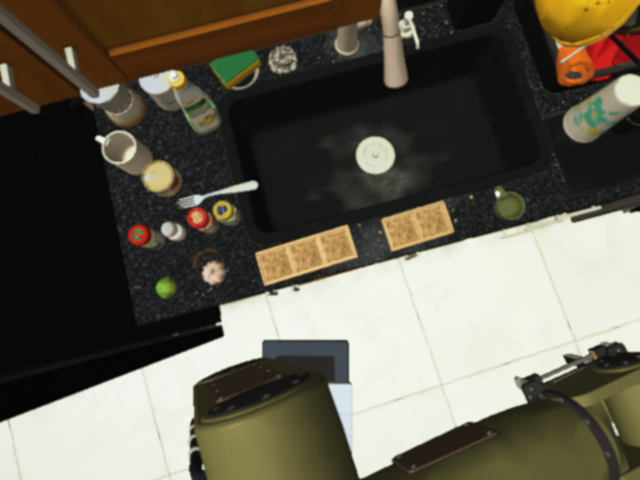

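The top view shows a row from left to right: red jar (138,236), salt (172,231), red jar (198,218), yellow (224,211). The garlic is at (212,270), the lime at (166,288), the long tray around (306,254) and the short tray around (418,226). I'll enlarge both views.

```bash
cat > h.py <<'E'
import numpy as np, cv2
from cell import manip
def cam(n): return manip.camera(n)
def f(c): return 240/np.tan(np.radians(c["vfov"]/2))
def ray(c,u,v):
    d=c["R"].T@np.array([(u-c["cx"])/f(c),(v-c["cy"])/f(c),1]); o=-c["R"].T@c["t"]; return o,d/np.linalg.norm(d)
def onz(c,u,v,z):
    o,d=ray(c,u,v); return o+d*(z-o[2])/d[2]
def tri(ca,pa,cb,pb):
    o1,d1=ray(ca,*pa);o2,d2=ray(cb,*pb)
    s=np.linalg.lstsq(np.c_[d1,-d2],o2-o1,rcond=None)[0]
    a,b=o1+d1*s[0],o2+d2*s[1]; return (a+b)/2,np.linalg.norm(a-b)
def proj(c,X):
    p=c["R"]@np.array(X)+c["t"]; return f(c)*p[0]/p[2]+c["cx"],f(c)*p[1]/p[2]+c["cy"]
def crop(c,x0,y0,w,h,k,name):
    im=cv2.resize(c["frame"][y0:y0+h,x0:x0+w,::-1],None,fx=k,fy=k,interpolation=cv2.INTER_CUBIC); cv2.imwrite("pics/"+name,im)
E
python3 - <<'E'
from h import *
c=cam("top"); crop(c,110,180,160,120,5,"t1.png"); print(ray(c,320,240))
crop(c,240,180,220,120,3.6,"t2.png")
print(ray(cam("scene"),320,240)[0])
E
```

```text
(array([ 353.51731229, -113.9079846 , 1084.64786943]), array([ 0.12066006,  0.02800274, -0.99229884]))
[-211.3508486  -996.66103765  855.25281869]
```

View pics/t1.png

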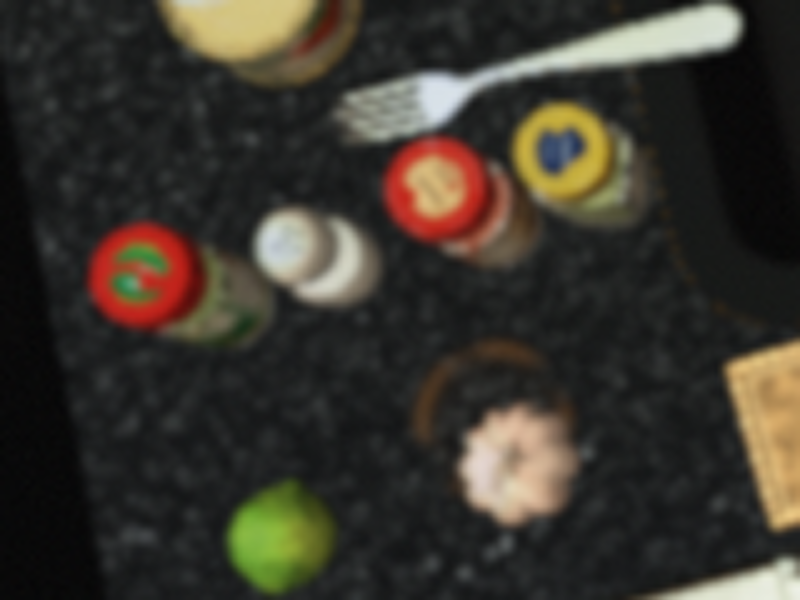

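View pics/t2.png

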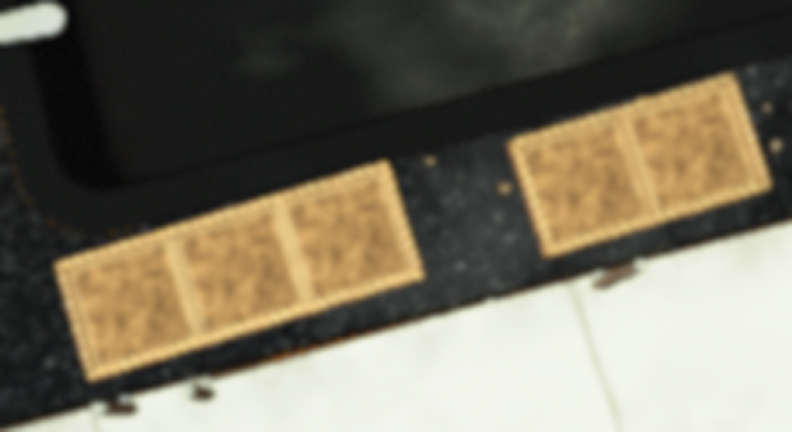

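The crops give these positions. In t1, the cap centres are red A (145,275), salt (292,246), red B (437,190) and yellow (563,150), with the lime at (281,537) and garlic at (520,465). In t2, the outer corners are long tray (55,263),(388,160),(425,277),(90,382) and short tray (509,140),(735,72),(771,187),(545,257).

Run:
```python
from h import *
np.set_printoptions(precision=1,suppress=True)
c=cam("top");s=cam("scene")
for n,(u,v),z in [("redA",(145,275),106),("salt",(292,246),88),("redB",(437,190),106),("yel",(563,150),96),("lime",(281,537),24),("garlic",(520,465),35)]:
    X=onz(c,110+u/5-.4,180+v/5-.4,z); print(n,X,np.array(proj(s,X)))
for n,P in [("long",[(55,263),(388,160),(425,277),(90,382)]),("short",[(509,140),(735,72),(771,187),(545,257)])]:
    Q=np.array([onz(c,240+u/3.6-.4,180+v/3.6-.4,18) for u,v in P]); m=Q.mean(0)
    a=(Q[0]+Q[3]-Q[1]-Q[2])/2; b=(Q[0]+Q[1]-Q[2]-Q[3])/2
    print(n,m,np.linalg.norm(a),np.linalg.norm(b),"yaw",np.arctan2(-a[0],a[1]),np.arctan2(b[1],b[0]));print(Q, [np.round(proj(s,q)) for q in Q])
crop(s,170,140,120,100,6,"s1.png"); crop(s,230,200,220,130,3.6,"s2.png")
```

```text
redA [483.4 314.4 106. ] [224.  153.9]
salt [499.1 256.4  88. ] [240.4 165.2]
redB [521.7 186.4 106. ] [260.7 166.1]
yel [541.7 133.5  96. ] [278.2 174.3]
lime [370.1 278.1  24. ] [199.  197.5]
garlic [403.8 163.6  35. ] [230.8 206.8]
long [448.2 -51.3  18. ] 230.56583474706147 81.76374925192044 yaw 0.30647461142387794 0.3056080234082016
[[ 452.4   71.1   18. ]
 [ 521.9 -149.1   18. ]
 [ 444.  -173.3   18. ]
 [ 374.3   46.1   18. ]] [array([266., 220.]), array([341., 249.]), array([323., 266.]), array([246., 236.])]
short [ 519.8 -316.    18. ] 157.33951074883677 80.77601811386964 yaw 0.30067447055845764 0.2755907924391379
[[ 535.5 -229.5   18. ]
 [ 581.8 -380.5   18. ]
 [ 504.4 -401.8   18. ]
 [ 457.5 -252.2   18. ]] [array([368., 262.]), array([430., 286.]), array([412., 306.]), array([349., 281.])]
```

View pics/s1.png

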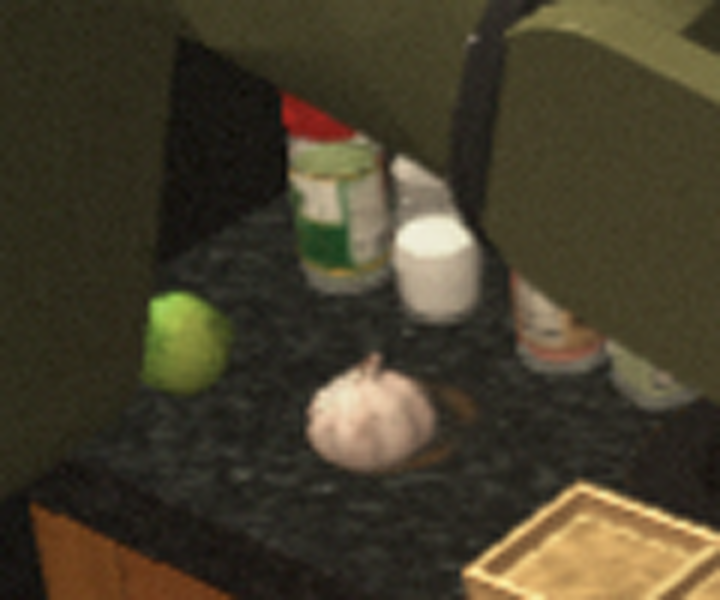

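Scene crop: the garlic bulb centre is at about (372,418) and the lime at (183,342). Jar A's base is at (342,280) and the tray corners fall where predicted. Next I'll triangulate.

Run:
```python
from h import *
np.set_printoptions(precision=1,suppress=True)
c=cam("top");s=cam("scene")
T=lambda u,v:(110+u/5-.4,180+v/5-.4)
S=lambda u,v:(170+u/6-.4,140+v/6-.4)
for n,a,b in [("garlic",(520,465),(372,416)),("lime",(281,537),(184,342)),("trayL",((240-110+55/3.6)*5,263/3.6*5),(582,484))]:
    print(n,*tri(c,T(*a),s,S(*b)))
for z in(24,28): print(onz(c,*T(520,465),28),onz(c,*T(281,537),24))
print("base",[onz(s,*S(*p),0) for p in[(342,278),(438,306),(560,360)]])
print("fridge",onz(c,*T(20,130),0),onz(c,*T(100,590),0))
```

```text
garlic [405.1 165.1  27.1] 2.0398558152546875
lime [371.5 275.9  27.5] 3.3355714365272386
trayL [453.   70.7  18. ] 1.4533275435700146
[404.2 165.4  28. ] [370.1 278.1  24. ]
[404.2 165.4  28. ] [370.1 278.1  24. ]
base [array([481.1, 319.1,   0. ]), array([502.6, 265.7,   0. ]), array([519.6, 186.3,   0. ])]
fridge [569.6 427.5   0. ] [344.8 373.2   0. ]
```

Request:
jog_arm(series=[[0.33, 0.33, 0, 0, 0, 0.08, 0], [0.66, 0.66, 0, 0, 0, 0.16, 0], [1, 1, 0, 0, 0, 0.24, 0], [1, 1, 0, 0, 0, 0.32, 0], [1, 1, 0, 0, 0, 0.4, 0], [1, 1, 0, 0, 0, 0.47, 0]], grip_force=15)

```text
clock: 0.9
eef_pos: [338.7, -383.6, 213.6]
eef_rot: [3.141, 0.0, 1.154]
wrist_force: [-0.2, -0.2, 0.4]
finger_gap: 93.6
finger_force: 0.0
```

Request:
jog_arm(series=[[0.3, 0.33, 0, 0, 0, 0.08, 0], [0.5, 0.66, 0, 0, 0, 0.16, 0], [0.6, 1, 0, 0, 0, 0.24, 0], [0.6, 1, 0, 0, 0, 0.32, 0], [0.6, 1, 0, 0, 0, 0.4, 0], [0.6, 1, 0, 0, 0, 0.4667, 0], [0.6, 1, 0, 0, 0, 0.4667, 0]])

```text
clock: 1.48
eef_pos: [409.3, -265.0, 213.6]
eef_rot: [3.142, 0.0, 1.883]
wrist_force: [0.4, -0.1, -0.4]
finger_gap: 93.7
finger_force: 0.0
```

Request:
jog_arm(series=[[0, 0.33, 0, 0, 0, 0, 0], [0, 0.66, 0, 0, 0, 0, 0], [0, 1, 0, 0, 0, 0, 0]])

```text
clock: 1.73
eef_pos: [408.6, -144.5, 213.3]
eef_rot: [-3.141, -0.0, 1.871]
wrist_force: [1.0, 0.2, -0.4]
finger_gap: 93.7
finger_force: 0.0
```

Request:
jog_arm(series=[[0, 0.33, 0, 0, 0, 0, 0], [0, 0.66, 0, 0, 0, 0, 0], [0, 1, 0, 0, 0, 0, 0]])

```text
clock: 1.98
eef_pos: [408.7, -23.9, 213.6]
eef_rot: [3.141, 0.0, 1.872]
wrist_force: [0.6, -0.4, 0.6]
finger_gap: 94.2
finger_force: 0.0
```

Request:
jog_arm(series=[[0, 0.33, 0, 0, 0, 0, 0], [0, 0.66, 0, 0, 0, 0, 0], [0, 1, 0, 0, 0, 0, 0]])

```text
clock: 2.23
eef_pos: [408.7, 96.3, 213.7]
eef_rot: [3.141, 0.0, 1.872]
wrist_force: [0.9, -0.6, 0.3]
finger_gap: 93.9
finger_force: 0.0
```

Request:
jog_arm(series=[[-0.04, 0.3, 0, 0, 0, 0, 0], [-0.04, 0.586, -0.15, 0, 0, 0, 0], [-0.04, 0.586, -0.4, 0, 0, 0, 0], [-0.04, 0.586, -0.7, 0, 0, 0, 0], [-0.04, 0.586, -1, 0, 0, 0, 0], [-0.04, 0.586, -1, 0, 0, 0, 0]])

```text
clock: 2.73
eef_pos: [401.4, 164.1, 88.3]
eef_rot: [-3.133, 0.0, 1.873]
wrist_force: [-1.6, -1.4, -1.2]
finger_gap: 94.0
finger_force: 0.0
```

Run:
```python
from h import *
np.set_printoptions(precision=1,suppress=True)
c=cam("top");s=cam("scene")
a=cv2.resize(c["frame"][180:300,110:270,::-1],(400,300),interpolation=cv2.INTER_CUBIC)
b=cv2.resize(s["frame"][130:250,170:330,::-1],(800,600),interpolation=cv2.INTER_CUBIC)
cv2.imwrite("pics/s3.png",b)
```

```text
(no output)
```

View pics/s3.png

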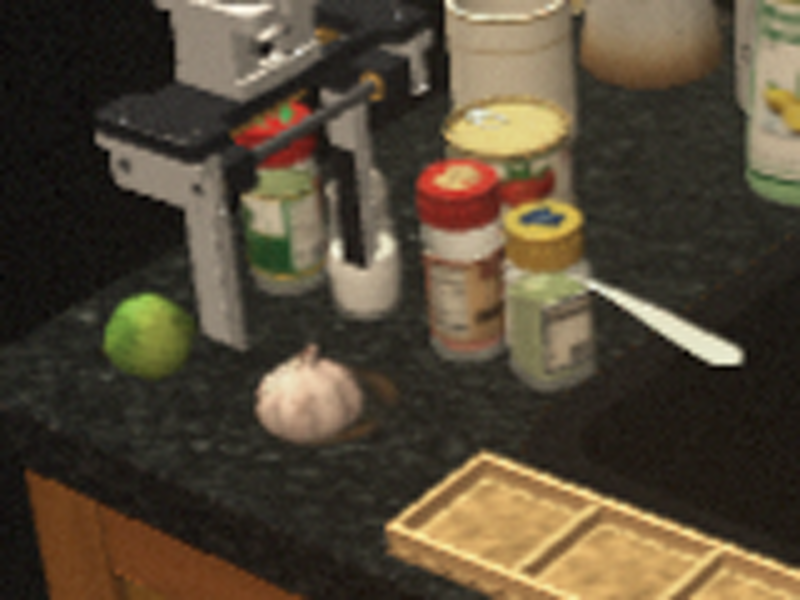

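The scene crop shows the fingers over the garlic. The lime centre is at (150,336), red B's cap at (460,177), yellow's cap at (545,216) and red A's cap at about (283,118). I'll descend and grip the garlic.

Run:
```python
from h import *
np.set_printoptions(precision=1,suppress=True)
c=cam("top");s=cam("scene")
T=lambda u,v:(110+u/5-.4,180+v/5-.4)
S=lambda u,v:(170+u/5-.4,130+v/5-.4)
for n,a,b in [("garlic",(520,465),(308,398)),("lime",(281,537),(149,336)),("redB",(437,188),(460,177)),("redA",(145,275),(283,118)),("yel",(563,150),(545,216))]:
    print(n,*tri(c,T(*a),s,S(*b)))
print("bases from scene: A,salt,B,yel",[onz(s,*S(*p),0)for p in[(288,272),(366,298),(466,337),(553,367)]])
```

```text
garlic [404.7 165.7  26.1] 0.9749980918868745
lime [370.5 276.9  26.7] 1.0098633486954511
redB [522.8 184.8 109.7] 1.987388603375373
redA [485.6 311.5 108.7] 6.121625941130127
yel [541.3 131.9 101.2] 1.4481331383440659
bases from scene: A,salt,B,yel [array([488.4, 327.6,   0. ]), array([507.3, 272. ,   0. ]), array([527.2, 198.2,   0. ]), array([546.2, 139.9,   0. ])]
```

Request:
jog_arm(series=[[0.01, 0.005, -0.2, 0, 0, 0, 0], [0.01, 0.005, -0.4, 0, 0, 0, 0], [0.01, 0.005, -0.58, 0, 0, 0, 0], [0.01, 0.005, -0.58, 0, 0, 0, 0.2], [0.01, 0.005, -0.58, 0, 0, 0, 0.7], [0.01, 0.005, -0.58, 0, 0, 0, 0.7], [0.01, 0.005, -0.58, 0, 0, 0, 0.7], [0.01, 0.005, -0.58, 0, 0, 0, 0.7]])

```text
clock: 3.6
eef_pos: [406.3, 165.8, 25.3]
eef_rot: [3.139, 0.0, 1.877]
wrist_force: [0.2, -0.6, 0.4]
finger_gap: 63.9
finger_force: 0.0
```

Request:
jog_arm(series=[[0, 0, 0, 0, 0, 0, 0.7], [0, 0, 0, 0, 0, 0, 0.7], [0, 0, 0, 0, 0, 0, 0.7], [0, 0, 0, 0, 0, 0, 0.7], [0, 0, 0, 0, 0, 0, 0.7], [0, 0, 0, 0, 0, 0, 0.7]])

```text
clock: 4.1
eef_pos: [405.7, 165.7, 24.5]
eef_rot: [3.141, -0.0, 1.877]
wrist_force: [-2.3, -0.6, 8.5]
finger_gap: 52.3
finger_force: 14.5
```

Request:
jog_arm(series=[[0, 0, 0.15, 0, 0, 0, 0.7], [0, 0, 0.4, 0, 0, 0, 0.7], [0, 0, 0.7, 0, 0, 0, 0.7], [0, 0, 1, 0, 0, 0, 0.7]])

```text
clock: 4.43
eef_pos: [404.9, 165.4, 145.2]
eef_rot: [-3.14, -0.0, 1.877]
wrist_force: [0.7, -0.3, -0.3]
finger_gap: 52.4
finger_force: 14.6
```

Request:
jog_arm(series=[[0.07, -0.25, 0, 0, 0, 0, 0.7], [0.14, -0.5, 0, 0, 0, 0, 0.7], [0.2, -0.75, 0, 0, 0, 0, 0.7], [0.27, -1, 0, 0, 0, 0, 0.7]])

```text
clock: 4.77
eef_pos: [437.9, 44.3, 144.2]
eef_rot: [3.141, 0.0, 1.878]
wrist_force: [-0.1, 0.5, 0.0]
finger_gap: 52.4
finger_force: 14.6
```

Request:
jog_arm(series=[[0.07, -0.25, 0, 0, 0, 0, 0.7], [0.14, -0.5, 0, 0, 0, 0, 0.7], [0.2, -0.75, 0, 0, 0, 0, 0.7], [0.27, -1, 0, 0, 0, 0, 0.7]])

```text
clock: 5.1
eef_pos: [470.3, -76.0, 144.0]
eef_rot: [3.142, 0.0, 1.877]
wrist_force: [0.6, 0.7, -0.1]
finger_gap: 52.5
finger_force: 14.6
```

Request:
jog_arm(series=[[0, -0.25, 0, 0, 0, 0, 0.7], [0, -0.404, 0, 0, 0, 0, 0.7], [0, -0.404, -0.25, 0, 0, 0, 0.7], [0, -0.404, -0.5, 0, 0, 0, 0.7], [0, -0.404, -0.7, 0, 0, 0, 0.7], [0, -0.404, -0.8, 0, 0, 0, 0.7], [0, -0.404, -0.8, 0, 0, 0, 0.7], [0, -0.404, -0.8, 0, 0, 0, 0.7]])

```text
clock: 5.77
eef_pos: [470.2, -122.8, 47.9]
eef_rot: [-3.141, -0.001, 1.877]
wrist_force: [-0.6, -0.2, 0.0]
finger_gap: 52.0
finger_force: 14.6
```

Run:
```python
from h import *
c=cam("top");s=cam("scene")
a=cv2.resize(c["frame"][180:300,110:350,::-1],(800,400),interpolation=cv2.INTER_CUBIC)
cv2.imwrite("pics/t4.png",a); crop(s,200,150,200,150,4,"s4.png")
```

```text
(no output)
```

View pics/s4.png

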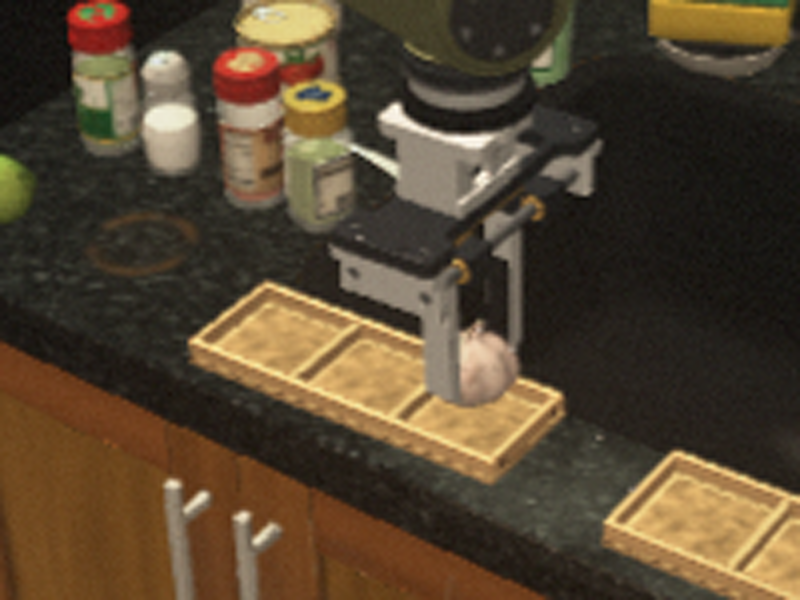

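The garlic hangs over the right-hand cell. Cap tops in this crop are A (100,12), salt (165,62), B (247,62) and yellow (315,95). I'll lower and release.

Run:
```python
from h import *
np.set_printoptions(precision=1,suppress=True)
c=cam("top");s=cam("scene")
T=lambda u,v:(110+u/5-.4,180+v/5-.4)
S=lambda u,v:(200+u/4-.4,150+v/4-.4)
for n,a,b in [("redA",(145,275),(100,14)),("salt",(290,245),(165,64)),("redB",(437,188),(247,65)),("yel",(563,150),(315,96))]:
    print(n,*tri(c,T(*a),s,S(*b)))
print("bases A,salt,B",[onz(s,*S(*p),0)for p in[(110,143),(172,163),(255,193)]])
```

```text
redA [483.6 312.5 109.2] 1.6550588502236392
salt [500.5 257.8  85.8] 1.3859599021960987
redB [523.  186.  106.5] 1.1663737436292496
yel [541.5 132.8  98.4] 0.5830836564745802
bases A,salt,B [array([484., 321.,   0.]), array([503.3, 266.9,   0. ]), array([525.8, 193.3,   0. ])]
```

Request:
jog_arm(series=[[0, 0, -0.08, 0, 0, 0, 0.7], [0, 0, -0.148, 0, 0, 0, 0.7], [0, 0, -0.148, 0, 0, 0, 0.7], [0, 0, -0.148, 0, 0, 0, 0.4], [0, 0, -0.148, 0, 0, 0, 0.2], [0, 0, -0.148, 0, 0, 0, 0.1], [0, 0, -0.148, 0, 0, 0, 0.1], [0, 0, -0.148, 0, 0, 0, 0.1]])

```text
clock: 6.63
eef_pos: [470.4, -122.9, 30.2]
eef_rot: [3.141, 0.0, 1.877]
wrist_force: [0.3, -0.3, 0.9]
finger_gap: 79.6
finger_force: 0.0
```

Request:
jog_arm(series=[[0, 0, 0, 0, 0, 0, 0.1], [0, 0, 0.1, 0, 0, 0, 0], [0, 0, 0.4, 0, 0, 0, 0], [0, 0, 0.7, 0, 0, 0, 0], [0, 0, 1, 0, 0, 0, 0]])

```text
clock: 7.05
eef_pos: [469.9, -122.8, 151.5]
eef_rot: [-3.141, -0.0, 1.877]
wrist_force: [1.2, 0.6, 0.6]
finger_gap: 93.5
finger_force: 0.0
```

Request:
jog_arm(series=[[-0.08, 0.33, 0, 0, 0, 0, 0], [-0.16, 0.66, 0, 0, 0, 0, 0], [-0.24, 1, 0, 0, 0, 0, 0]])

```text
clock: 7.3
eef_pos: [441.0, -2.2, 150.6]
eef_rot: [3.14, 0.0, 1.875]
wrist_force: [1.4, 0.7, 0.1]
finger_gap: 94.0
finger_force: 0.0
```

Request:
jog_arm(series=[[-0.08, 0.33, 0, 0, 0, 0, 0], [-0.16, 0.66, 0, 0, 0, 0, 0], [-0.24, 1, 0, 0, 0, 0, 0]])

```text
clock: 7.55
eef_pos: [411.9, 118.2, 150.4]
eef_rot: [3.141, 0.0, 1.877]
wrist_force: [0.9, 0.6, 0.3]
finger_gap: 94.3
finger_force: 0.0
```

Run:
```python
from h import *
c=cam("top");s=cam("scene")
a=cv2.resize(c["frame"][180:300,190:350,::-1],(400,300),interpolation=cv2.INTER_CUBIC)
b=cv2.resize(s["frame"][180:300,240:400,::-1],(400,300),interpolation=cv2.INTER_CUBIC)
cv2.imwrite("pics/p5.png",np.hstack([a,b]))
```

```text
(no output)
```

View pics/p5.png

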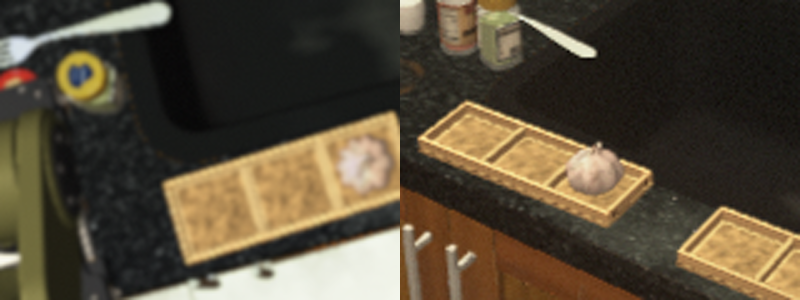

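The garlic is standing in the right cell. Now the lime.

Request:
jog_arm(series=[[-0.1, 0.33, 0, 0, 0, 0, 0], [-0.2, 0.66, 0, 0, 0, 0, 0], [-0.368, 1, 0, 0, 0, 0, 0], [-0.368, 1, -0.058, 0, 0, 0, 0]])

```text
clock: 7.98
eef_pos: [367.1, 240.6, 144.0]
eef_rot: [3.14, -0.001, 1.881]
wrist_force: [1.3, 1.0, 0.6]
finger_gap: 94.0
finger_force: 0.0
```

Request:
jog_arm(series=[[0, 0.333, 0, 0, 0, 0, 0], [0, 0.333, -0.25, 0, 0, 0, 0], [0, 0.333, -0.5, 0, 0, 0, 0], [0, 0.333, -0.75, 0, 0, 0, 0], [0, 0.333, -1, 0, 0, 0, 0], [0, 0.333, -1, 0, 0, 0, 0.3], [0, 0.333, -1, 0, 0, 0, 0.8], [0, 0.333, -1, 0, 0, 0, 0.8]])

```text
clock: 8.65
eef_pos: [369.6, 276.7, 24.6]
eef_rot: [3.14, -0.0, 1.877]
wrist_force: [-0.4, 0.5, 0.1]
finger_gap: 77.4
finger_force: 0.0
```

Request:
jog_arm(series=[[0, 0, 0, 0, 0, 0, 0.8], [0, 0, 0, 0, 0, 0, 0.8], [0, 0, 0, 0, 0, 0, 0.8], [0, 0, 0, 0, 0, 0, 0.8], [0, 0, 0, 0, 0, 0, 0.8], [0, 0, 0, 0, 0, 0, 0.8], [0, 0, 0, 0, 0, 0, 0.8], [0, 0, 0, 0, 0, 0, 0.8]])

```text
clock: 9.32
eef_pos: [368.9, 276.8, 23.6]
eef_rot: [3.141, -0.0, 1.877]
wrist_force: [-0.7, -0.0, 5.9]
finger_gap: 45.5
finger_force: 14.3
```

Request:
jog_arm(series=[[0, 0, 0.15, 0, 0, 0, 0.8], [0, 0, 0.4, 0, 0, 0, 0.8], [0, 0, 0.7, 0, 0, 0, 0.8], [0, 0, 1, 0, 0, 0, 0.8]])

```text
clock: 9.65
eef_pos: [368.0, 276.2, 144.2]
eef_rot: [-3.14, 0.0, 1.877]
wrist_force: [0.3, 0.5, 0.4]
finger_gap: 45.5
finger_force: 14.4
```

Request:
jog_arm(series=[[0.07, -0.25, 0, 0, 0, 0, 0.8], [0.14, -0.5, 0, 0, 0, 0, 0.8], [0.2, -0.75, 0, 0, 0, 0, 0.8], [0.3, -1, 0, 0, 0, 0, 0.8]])

```text
clock: 9.98
eef_pos: [404.2, 155.4, 143.2]
eef_rot: [-3.141, -0.0, 1.878]
wrist_force: [0.1, -0.1, -0.6]
finger_gap: 45.2
finger_force: 14.4
```

Request:
jog_arm(series=[[0.07, -0.25, 0, 0, 0, 0, 0.8], [0.14, -0.5, 0, 0, 0, 0, 0.8], [0.2, -0.75, 0, 0, 0, 0, 0.8], [0.3, -1, 0, 0, 0, 0, 0.8]])

```text
clock: 10.32
eef_pos: [440.2, 35.1, 143.1]
eef_rot: [-3.141, -0.0, 1.877]
wrist_force: [0.8, -0.1, -0.8]
finger_gap: 45.0
finger_force: 14.4
```

Request:
jog_arm(series=[[0.03, -0.25, 0, 0, 0, 0, 0.8], [0.064, -0.5, 0, 0, 0, 0, 0.8], [0.064, -0.737, 0, 0, 0, 0, 0.8], [0.064, -0.737, -0.3, 0, 0, 0, 0.8], [0.064, -0.737, -0.6, 0, 0, 0, 0.8], [0.064, -0.737, -0.85, 0, 0, 0, 0.8], [0.064, -0.737, -0.95, 0, 0, 0, 0.8], [0.064, -0.737, -0.95, 0, 0, 0, 0.8]])

```text
clock: 10.98
eef_pos: [446.9, -51.7, 26.6]
eef_rot: [-3.138, -0.002, 1.877]
wrist_force: [0.4, 0.2, 0.1]
finger_gap: 43.7
finger_force: 14.8
```

Request:
jog_arm(series=[[0, 0, 0, 0, 0, 0, 0.8], [0, 0, 0, 0, 0, 0, 0.5], [0, 0, 0, 0, 0, 0, 0.35], [0, 0, 0, 0, 0, 0, 0.25], [0, 0, 0, 0, 0, 0, 0.15], [0, 0, 0, 0, 0, 0, 0.15], [0, 0, 0, 0, 0, 0, 0.15]])

```text
clock: 11.57
eef_pos: [448.5, -51.9, 29.4]
eef_rot: [3.141, 0.0, 1.877]
wrist_force: [-0.1, 0.4, 0.5]
finger_gap: 76.6
finger_force: 0.0
```

Request:
jog_arm(series=[[0, 0, 0.1, 0, 0, 0, 0.15], [0, 0, 0.4, 0, 0, 0, 0], [0, 0, 0.7, 0, 0, 0, 0], [0, 0, 1, 0, 0, 0, 0]])

```text
clock: 11.9
eef_pos: [447.9, -51.8, 150.6]
eef_rot: [-3.141, -0.0, 1.877]
wrist_force: [0.7, -0.3, 0.3]
finger_gap: 93.0
finger_force: 0.0
```

Run:
```python
from h import *
np.set_printoptions(precision=1,suppress=True)
c=cam("top");s=cam("scene")
print(tri(c,(158.5,176),s,(271.5,155)))
a=cv2.resize(c["frame"][150:300,110:350,::-1],(480,300),interpolation=cv2.INTER_CUBIC)
b=cv2.resize(s["frame"][190:290,240:340,::-1],(300,300),interpolation=cv2.INTER_CUBIC)
cv2.imwrite("pics/p6.png",np.hstack([a,b]))
```

```text
(array([629.3, 295.5,  60. ]), np.float64(1.6520623685129179))
```

View pics/p6.png

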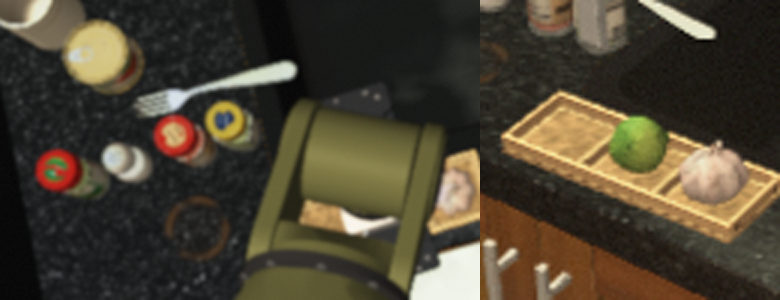

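The lime sits in the middle cell and the row is undisturbed. Now red jar B.

Request:
jog_arm(series=[[0.1, 0.33, 0, 0, 0, 0, 0], [0.2, 0.66, 0, 0, 0, 0, 0], [0.312, 0.989, 0, 0, 0, 0, 0]])

```text
clock: 12.25
eef_pos: [485.7, 68.0, 148.7]
eef_rot: [-3.142, -0.0, 1.875]
wrist_force: [0.9, -1.3, 0.7]
finger_gap: 93.9
finger_force: 0.0
```

Request:
jog_arm(series=[[0.1, 0.33, 0, 0, 0, 0, 0], [0.2, 0.66, 0, 0, 0, 0, 0], [0.312, 0.989, 0, 0, 0, 0, 0], [0.312, 0.989, 0, 0, 0, 0, 0], [0.312, 0.989, 0, 0, 0, 0, 0]])

```text
clock: 12.67
eef_pos: [522.8, 186.9, 147.7]
eef_rot: [-3.14, -0.0, 1.88]
wrist_force: [-0.4, -0.1, 0.4]
finger_gap: 94.1
finger_force: 0.0
```

Request:
jog_arm(series=[[0, 0, -0.15, 0, 0, 0, 0], [0, 0, -0.3, 0, 0, 0, 0], [0, 0, -0.45, 0, 0, 0, 0], [0, 0, -0.6, 0, 0, 0, 0], [0, 0, -0.7, 0, 0, 0, 0], [0, 0, -0.733, 0, 0, 0, 0], [0, 0, -0.733, 0, 0, 0, 0.3]], grip_force=20)

```text
clock: 13.25
eef_pos: [522.8, 184.7, 60.4]
eef_rot: [-3.14, -0.0, 1.876]
wrist_force: [0.5, -0.5, -0.1]
finger_gap: 90.0
finger_force: 0.0
```

Request:
jog_arm(series=[[0, 0, 0, 0, 0, 0, 0.4], [0, 0, 0, 0, 0, 0, 0.8], [0, 0, 0, 0, 0, 0, 0.8], [0, 0, 0, 0, 0, 0, 0.8], [0, 0, 0, 0, 0, 0, 0.8], [0, 0, 0, 0, 0, 0, 0.8], [0, 0, 0, 0, 0, 0, 0.8], [0, 0, 0, 0, 0, 0, 0.8]])

```text
clock: 13.92
eef_pos: [523.2, 185.5, 61.3]
eef_rot: [3.142, 0.0, 1.877]
wrist_force: [-0.1, -0.2, 1.8]
finger_gap: 44.1
finger_force: 20.0
```

Request:
jog_arm(series=[[0, 0, 0, 0, 0, 0, 0.8], [0, 0, 0, 0, 0, 0, 0.8], [0, 0, 0, 0, 0, 0, 0.8]])

```text
clock: 14.17
eef_pos: [523.2, 185.5, 61.3]
eef_rot: [3.142, -0.0, 1.877]
wrist_force: [0.2, 0.1, 1.6]
finger_gap: 44.5
finger_force: 20.0
```

Request:
jog_arm(series=[[0, 0, 0.15, 0, 0, 0, 0.8], [0, 0, 0.4, 0, 0, 0, 0.8], [0, 0, 0.7, 0, 0, 0, 0.8], [0, 0, 1, 0, 0, 0, 0.8]])

```text
clock: 14.5
eef_pos: [522.6, 185.3, 182.0]
eef_rot: [-3.14, -0.0, 1.877]
wrist_force: [0.1, -0.0, -1.2]
finger_gap: 44.1
finger_force: 20.0
```

Request:
jog_arm(series=[[-0.2, -0.1, 0, 0, 0, 0, 0.8], [-0.4, -0.25, 0, 0, 0, 0, 0.8], [-0.6, -0.5, 0, 0, 0, 0, 0.8]])

```text
clock: 14.75
eef_pos: [450.1, 126.0, 181.1]
eef_rot: [3.141, -0.0, 1.879]
wrist_force: [0.9, -1.5, -0.7]
finger_gap: 44.1
finger_force: 20.0
```

Request:
jog_arm(series=[[-0.1, -0.25, 0, 0, 0, 0, 0.8], [-0.211, -0.5, 0, 0, 0, 0, 0.8], [-0.211, -0.75, 0, 0, 0, 0, 0.8], [-0.211, -0.881, 0, 0, 0, 0, 0.8], [-0.211, -0.881, -0.2, 0, 0, 0, 0.8], [-0.211, -0.881, -0.4, 0, 0, 0, 0.8], [-0.211, -0.881, -0.6, 0, 0, 0, 0.8], [-0.211, -0.881, -0.7, 0, 0, 0, 0.8]])

```text
clock: 15.42
eef_pos: [424.6, 19.6, 94.7]
eef_rot: [-3.139, -0.001, 1.877]
wrist_force: [0.3, 1.1, -1.7]
finger_gap: 43.9
finger_force: 20.0
```

Request:
jog_arm(series=[[0, 0, -0.1, 0, 0, 0, 0.8], [0, 0, -0.18, 0, 0, 0, 0.8], [0, 0, -0.23, 0, 0, 0, 0.8], [0, 0, -0.25, 0, 0, 0, 0.8], [0, 0, -0.25, 0, 0, 0, 0.8], [0, 0, -0.25, 0, 0, 0, 0.8]])

```text
clock: 15.92
eef_pos: [426.2, 19.8, 67.6]
eef_rot: [3.141, 0.0, 1.877]
wrist_force: [0.6, 0.4, -1.3]
finger_gap: 44.1
finger_force: 20.0
```

Run:
```python
from h import *
s=cam("scene")
crop(s,220,180,130,100,5,"s7.png")
```

```text
(no output)
```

View pics/s7.png

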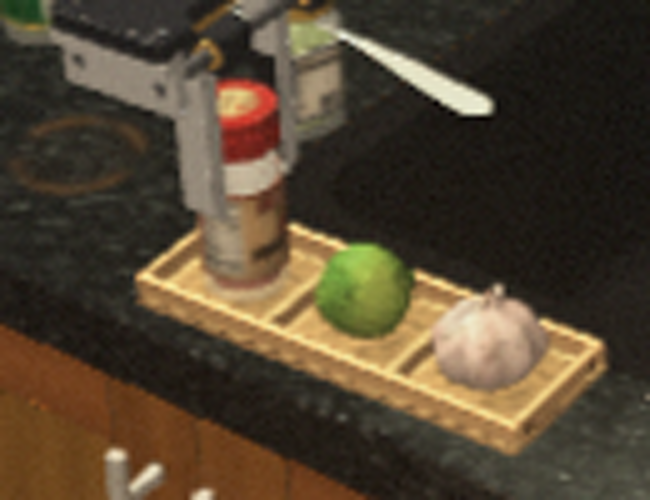

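Jar B is upright in the left cell. I'll release it and go for the salt.

Request:
jog_arm(series=[[0, 0, -0.01, 0, 0, 0, 0.8], [0, 0, -0.01, 0, 0, 0, 0.45], [0, 0, -0.01, 0, 0, 0, 0.3], [0, 0, -0.01, 0, 0, 0, 0.1], [0, 0, -0.01, 0, 0, 0, 0], [0, 0, -0.01, 0, 0, 0, 0], [0, 0, -0.01, 0, 0, 0, 0], [0, 0, -0.01, 0, 0, 0, 0]])

```text
clock: 16.63
eef_pos: [425.9, 19.8, 66.0]
eef_rot: [3.142, -0.0, 1.877]
wrist_force: [-0.3, 0.2, -1.6]
finger_gap: 87.4
finger_force: 0.0
```

Request:
jog_arm(series=[[0, 0, 0.1, 0, 0, 0, 0], [0, 0, 0.4, 0, 0, 0, 0], [0, 0, 0.7, 0, 0, 0, 0], [0, 0, 1, 0, 0, 0, 0]])

```text
clock: 16.97
eef_pos: [425.4, 19.8, 187.4]
eef_rot: [-3.141, -0.0, 1.877]
wrist_force: [1.0, -1.1, 0.1]
finger_gap: 94.0
finger_force: 0.0
```

Request:
jog_arm(series=[[0.1, 0.33, 0, 0, 0, 0, 0], [0.2, 0.66, 0, 0, 0, 0, 0], [0.311, 0.989, 0, 0, 0, 0, 0]])

```text
clock: 17.22
eef_pos: [463.6, 139.8, 186.9]
eef_rot: [3.14, 0.0, 1.875]
wrist_force: [-0.1, -0.5, 0.7]
finger_gap: 94.2
finger_force: 0.0
```

Request:
jog_arm(series=[[0.1, 0.33, 0, 0, 0, 0, 0], [0.2, 0.66, 0, 0, 0, 0, 0], [0.311, 0.989, 0, 0, 0, 0, 0], [0.311, 0.989, 0, 0, 0, 0, 0], [0.311, 0.989, -0.1, 0, 0, 0, 0], [0.311, 0.989, -0.24, 0, 0, 0, 0], [0.311, 0.989, -0.24, 0, 0, 0, 0]])

```text
clock: 17.8
eef_pos: [499.3, 256.6, 154.2]
eef_rot: [-3.137, 0.001, 1.877]
wrist_force: [-0.3, 0.4, -0.2]
finger_gap: 93.6
finger_force: 0.0
```

Run:
```python
from h import *
s=cam("scene")
crop(s,170,110,160,120,5,"s8.png")
```

View pics/s8.png

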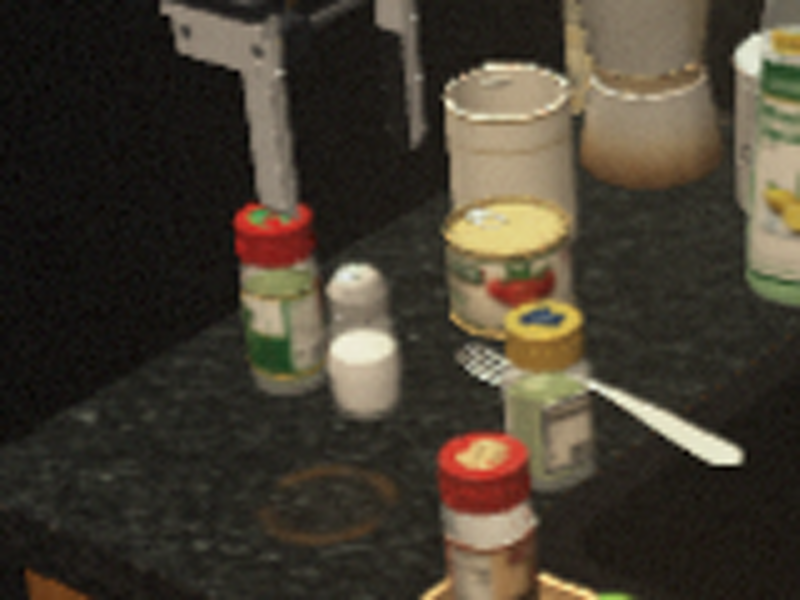

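The salt is clear and the fingers straddle it from above. I'll descend and grip.

Request:
jog_arm(series=[[0, 0, -0.2, 0, 0, 0, 0], [0, 0, -0.4, 0, 0, 0, 0], [0, 0, -0.6, 0, 0, 0, 0], [0, 0, -0.8, 0, 0, 0, 0], [0, 0, -0.93, 0, 0, 0, 0], [0, 0, -1, 0, 0, 0, 0], [0, 0, -1, 0, 0, 0, 0.2], [0, 0, -1, 0, 0, 0, 0.4]])

```text
clock: 18.52
eef_pos: [501.1, 257.2, 38.2]
eef_rot: [3.141, -0.0, 1.877]
wrist_force: [0.4, 1.0, 0.1]
finger_gap: 83.7
finger_force: 0.0
```

Request:
jog_arm(series=[[0, 0, 0, 0, 0, 0, 0.8], [0, 0, 0, 0, 0, 0, 0.8], [0, 0, 0, 0, 0, 0, 0.8], [0, 0, 0, 0, 0, 0, 0.8], [0, 0, 0, 0, 0, 0, 0.8], [0, 0, 0, 0, 0, 0, 0.8], [0, 0, 0, 0, 0, 0, 0.8], [0, 0, 0, 0, 0, 0, 0.8]])

```text
clock: 19.18
eef_pos: [500.6, 257.2, 37.3]
eef_rot: [3.141, -0.0, 1.877]
wrist_force: [0.2, -0.1, 0.6]
finger_gap: 40.7
finger_force: 20.0
```

Request:
jog_arm(series=[[0, 0, 0.1, 0, 0, 0, 0.8], [0, 0, 0.3, 0, 0, 0, 0.8], [0, 0, 0.5, 0, 0, 0, 0.8], [0, 0, 0.75, 0, 0, 0, 0.8], [0, 0, 1, 0, 0, 0, 0.8]])

```text
clock: 19.6
eef_pos: [500.1, 256.9, 159.0]
eef_rot: [-3.141, 0.0, 1.877]
wrist_force: [0.3, 0.3, -0.7]
finger_gap: 40.7
finger_force: 20.0
```

The gap is 40.7 against 44 mm expected, so I'll check how the shaker sits in the fingers.

Run:
```python
from h import *
np.set_printoptions(precision=1,suppress=True)
s=cam("scene");c=cam("top")
for nm,z in(("base",120),("top",210),("tip",149),):
    q=proj(s,(500.3,257.5,z)); print(nm,((q[0]-190)*8,(q[1]-95)*8))
im=s["frame"][95:170,190:290,::-1]
cv2.imwrite("pics/s9.png",cv2.resize(im,(800,600),interpolation=cv2.INTER_CUBIC))
```

```text
base (np.float64(395.3446557007235), np.float64(477.7162066718324))
top (np.float64(369.06165847690613), np.float64(236.50310156659214))
tip (np.float64(387.0654327352081), np.float64(401.73335500677035))
```

View pics/s9.png

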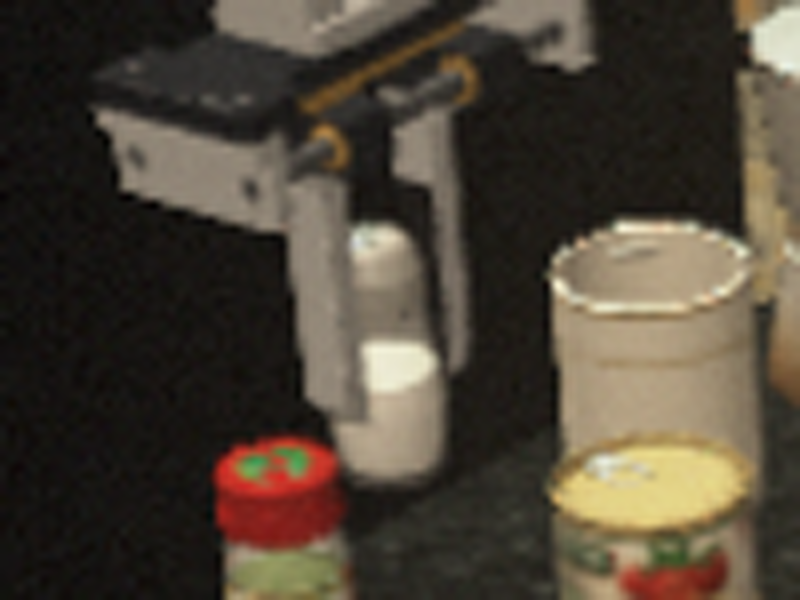

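The shaker is held firmly and upright, but about 8 mm off-centre in the pads along the row (+y). I'll compensate at the tray.

Request:
jog_arm(series=[[0.01, -0.25, 0.17, 0, 0, 0, 0.8], [0.02, -0.5, 0.17, 0, 0, 0, 0.8], [0.03, -0.75, 0.17, 0, 0, 0, 0.8], [0.05, -1, 0.17, 0, 0, 0, 0.8]])

```text
clock: 20.03
eef_pos: [506.0, 135.9, 177.6]
eef_rot: [-3.141, -0.0, 1.878]
wrist_force: [0.6, 0.1, -1.4]
finger_gap: 41.0
finger_force: 20.0
```

Request:
jog_arm(series=[[0.01, -0.25, 0, 0, 0, 0, 0.8], [0.02, -0.5, 0, 0, 0, 0, 0.8], [0.03, -0.75, 0, 0, 0, 0, 0.8], [0.05, -1, 0, 0, 0, 0, 0.8]])

```text
clock: 20.37
eef_pos: [511.9, 15.7, 177.4]
eef_rot: [-3.141, -0.0, 1.877]
wrist_force: [0.4, -1.0, -1.1]
finger_gap: 40.6
finger_force: 20.0
```

Request:
jog_arm(series=[[0.01, -0.25, 0, 0, 0, 0, 0.8], [0.02, -0.5, 0, 0, 0, 0, 0.8], [0.03, -0.75, 0, 0, 0, 0, 0.8], [0.05, -1, 0, 0, 0, 0, 0.8]])

```text
clock: 20.7
eef_pos: [517.9, -104.3, 177.4]
eef_rot: [-3.141, -0.0, 1.877]
wrist_force: [-0.1, 0.1, -1.6]
finger_gap: 40.9
finger_force: 20.0
```

Request:
jog_arm(series=[[0.01, -0.25, 0, 0, 0, 0, 0.8], [0.02, -0.5, 0, 0, 0, 0, 0.8], [0.03, -0.75, 0, 0, 0, 0, 0.8], [0.05, -1, 0, 0, 0, 0, 0.8]])

```text
clock: 21.03
eef_pos: [523.9, -224.2, 177.3]
eef_rot: [-3.141, -0.001, 1.877]
wrist_force: [-0.1, 0.2, -0.8]
finger_gap: 40.8
finger_force: 20.0
```

Request:
jog_arm(series=[[0.01, -0.25, 0, 0, 0, 0, 0.8], [0.02, -0.5, 0, 0, 0, 0, 0.8], [0.03, -0.75, 0, 0, 0, 0, 0.8], [0.05, -1, 0, 0, 0, 0, 0.8], [0.05, -1, 0, 0, 0, 0, 0.8]])

```text
clock: 21.45
eef_pos: [529.5, -347.1, 176.6]
eef_rot: [-3.141, -0.0, 1.874]
wrist_force: [-1.7, 0.6, -1.5]
finger_gap: 40.9
finger_force: 20.0
```

Request:
jog_arm(series=[[0.026, -0.141, 0, 0, 0, 0, 0.8], [0.026, -0.141, -0.2, 0, 0, 0, 0.8], [0.026, -0.141, -0.4, 0, 0, 0, 0.8], [0.026, -0.141, -0.6, 0, 0, 0, 0.8], [0.026, -0.141, -0.75, 0, 0, 0, 0.8], [0.026, -0.141, -0.85, 0, 0, 0, 0.8], [0.026, -0.141, -0.85, 0, 0, 0, 0.8], [0.026, -0.141, -0.85, 0, 0, 0, 0.8]])

```text
clock: 22.12
eef_pos: [533.7, -359.6, 75.8]
eef_rot: [-3.141, -0.0, 1.877]
wrist_force: [-0.0, -0.4, -0.6]
finger_gap: 40.9
finger_force: 20.0
```

Run:
```python
from h import *
s=cam("scene");c=cam("top")
for z in(38,128,5):
    q=proj(s,(531,-351.8,z)); print(z,((q[0]-330)*6,(q[1]-210)*6))
crop(s,330,210,120,100,6,"s10.png")
```

```text
38 (np.float64(449.2101029114656), np.float64(432.06540127274025))
128 (np.float64(466.88150926134335), np.float64(234.25361769295228))
5 (np.float64(443.0912540348087), np.float64(500.55912417075047))
```

View pics/s10.png

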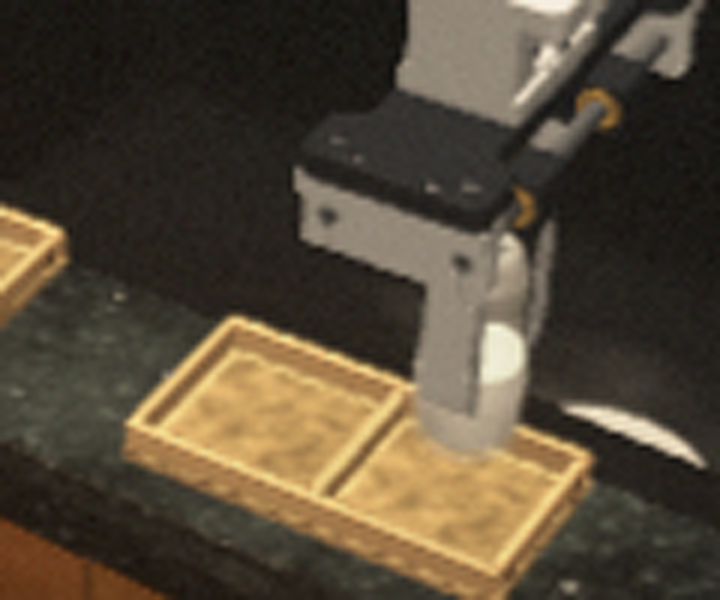

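The shaker hangs over the right cell, about 4 mm off centre: its base is at (469,425) and the cell centre at (456,427). I'll correct slightly, place it and release.

Request:
jog_arm(series=[[-0.02, 0.02, -0.08, 0, 0, 0, 0.8], [-0.02, 0.02, -0.16, 0, 0, 0, 0.8], [-0.02, 0.02, -0.23, 0, 0, 0, 0.8], [-0.02, 0.02, -0.27, 0, 0, 0, 0.8], [-0.02, 0.02, -0.275, 0, 0, 0, 0.8], [-0.02, 0.02, -0.275, 0, 0, 0, 0.8]])

```text
clock: 22.72
eef_pos: [531.2, -357.3, 42.0]
eef_rot: [-3.141, -0.0, 1.877]
wrist_force: [0.6, -0.2, -1.0]
finger_gap: 40.4
finger_force: 20.0
```

Request:
jog_arm(series=[[0, 0, -0.005, 0, 0, 0, 0.6], [0, 0, -0.005, 0, 0, 0, 0.4], [0, 0, -0.005, 0, 0, 0, 0.3], [0, 0, -0.005, 0, 0, 0, 0.1], [0, 0, -0.005, 0, 0, 0, 0], [0, 0, -0.005, 0, 0, 0, 0], [0, 0, -0.005, 0, 0, 0, 0]])

```text
clock: 23.3
eef_pos: [531.2, -357.4, 42.0]
eef_rot: [3.142, 0.0, 1.877]
wrist_force: [-0.4, -0.4, -0.7]
finger_gap: 77.3
finger_force: 0.0
```

Request:
jog_arm(series=[[0, 0, 0.1, 0, 0, 0, 0], [0, 0, 0.4, 0, 0, 0, 0], [0, 0, 0.7, 0, 0, 0, 0], [0, 0, 1, 0, 0, 0, 0]])

```text
clock: 23.63
eef_pos: [531.0, -357.2, 164.4]
eef_rot: [-3.142, -0.0, 1.877]
wrist_force: [0.2, -0.7, 0.0]
finger_gap: 94.0
finger_force: 0.0
```

Request:
jog_arm(series=[[-0.05, 0.33, 0.1, 0, 0, 0, 0], [-0.07, 0.66, 0.2, 0, 0, 0, 0], [-0.07, 1, 0.25, 0, 0, 0, 0]])

```text
clock: 23.88
eef_pos: [522.4, -236.6, 194.7]
eef_rot: [3.139, 0.002, 1.876]
wrist_force: [1.9, -0.8, 1.1]
finger_gap: 93.9
finger_force: 0.0
```

Run:
```python
from h import *
np.set_printoptions(precision=1,suppress=True)
s=cam("scene");c=cam("top"); print(manip.read_state()["eef_pos"])
S=lambda u,v:(170+u/5-.4,110+v/5-.4)
T=lambda u,v:(110+u/5-.4,180+v/5-.4)
print(tri(c,T(145,275),s,S(274,218)))
a=cv2.resize(c["frame"][180:270,100:220,::-1],(400,300),interpolation=cv2.INTER_CUBIC)
b=cv2.resize(s["frame"][220:310,335:455,::-1],(400,300),interpolation=cv2.INTER_CUBIC)
d=cv2.resize(s["frame"][140:230,190:310,::-1],(400,300),interpolation=cv2.INTER_CUBIC)
e=cv2.resize(c["frame"][180:270,370:490,::-1],(400,300),interpolation=cv2.INTER_CUBIC)
cv2.imwrite("pics/p11.png",np.vstack([np.hstack([a,b]),np.hstack([d,e])]))
```

```text
[ 523.4 -233.3  194.9]
(array([483.5, 312.9, 108.8]), np.float64(1.0976218154600674))
```

View pics/p11.png

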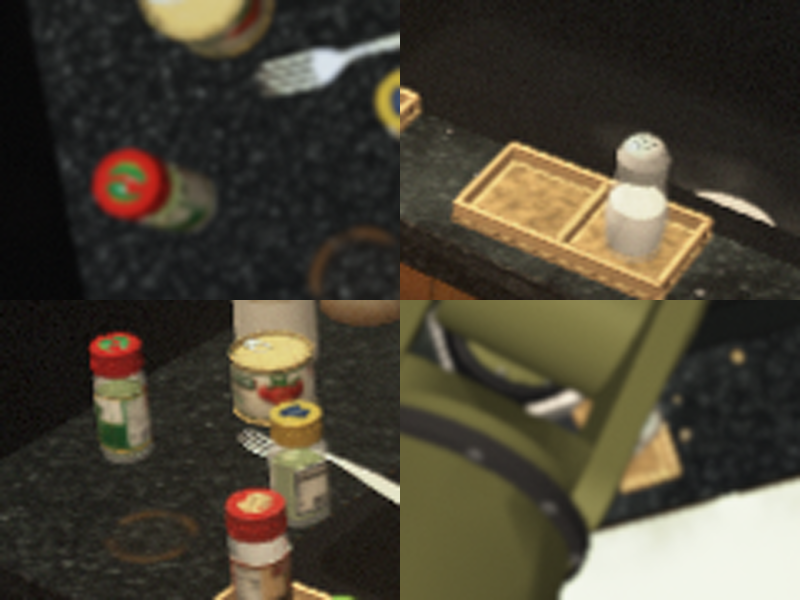

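The salt stands upright in the right cell of the short tray, and red A is unmoved at (483.5,313). Now for red A.

Request:
jog_arm(series=[[-0.02, 0.33, 0, 0, 0, 0, 0], [-0.04, 0.66, 0, 0, 0, 0, 0], [-0.065, 1, 0, 0, 0, 0, 0]])

```text
clock: 24.23
eef_pos: [514.7, -116.6, 192.6]
eef_rot: [3.141, 0.0, 1.876]
wrist_force: [0.4, 0.4, -0.2]
finger_gap: 94.1
finger_force: 0.0
```

Request:
jog_arm(series=[[-0.02, 0.33, 0, 0, 0, 0, 0], [-0.04, 0.66, 0, 0, 0, 0, 0], [-0.065, 1, 0, 0, 0, 0, 0]])

```text
clock: 24.48
eef_pos: [507.0, 3.8, 192.8]
eef_rot: [3.141, 0.0, 1.877]
wrist_force: [1.0, 0.1, 0.6]
finger_gap: 94.1
finger_force: 0.0
```

Request:
jog_arm(series=[[-0.02, 0.33, 0, 0, 0, 0, 0], [-0.04, 0.66, 0, 0, 0, 0, 0], [-0.065, 1, 0, 0, 0, 0, 0]])

```text
clock: 24.73
eef_pos: [499.3, 124.0, 192.8]
eef_rot: [3.141, 0.0, 1.877]
wrist_force: [0.7, 0.4, 0.6]
finger_gap: 93.8
finger_force: 0.0
```

Request:
jog_arm(series=[[-0.02, 0.33, 0, 0, 0, 0, 0], [-0.04, 0.66, 0, 0, 0, 0, 0], [-0.065, 1, 0, 0, 0, 0, 0]])

```text
clock: 24.98
eef_pos: [491.6, 244.2, 192.8]
eef_rot: [3.141, 0.0, 1.877]
wrist_force: [0.1, -1.0, -0.5]
finger_gap: 94.3
finger_force: 0.0
```

Request:
jog_arm(series=[[-0.02, 0.25, 0, 0, 0, 0, 0], [-0.04, 0.5, 0, 0, 0, 0, 0], [-0.065, 0.583, 0, 0, 0, 0, 0], [-0.065, 0.583, 0, 0, 0, 0, 0], [-0.065, 0.583, -0.1, 0, 0, 0, 0], [-0.065, 0.583, -0.2, 0, 0, 0, 0], [-0.065, 0.583, -0.2, 0, 0, 0, 0]])

```text
clock: 25.57
eef_pos: [483.3, 310.5, 164.9]
eef_rot: [-3.137, 0.001, 1.876]
wrist_force: [0.6, 0.6, -0.5]
finger_gap: 94.0
finger_force: 0.0
```

Request:
jog_arm(series=[[0, 0, -0.15, 0, 0, 0, 0], [0, 0, -0.3, 0, 0, 0, 0], [0, 0, -0.5, 0, 0, 0, 0], [0, 0, -0.7, 0, 0, 0, 0], [0, 0, -0.85, 0, 0, 0, 0], [0, 0, -0.89, 0, 0, 0, 0], [0, 0, -0.89, 0, 0, 0, 0.2], [0, 0, -0.89, 0, 0, 0, 0.4]])

```text
clock: 26.23
eef_pos: [484.4, 312.2, 62.0]
eef_rot: [3.141, -0.0, 1.877]
wrist_force: [-0.4, 0.6, -0.3]
finger_gap: 84.1
finger_force: 0.0
```

Request:
jog_arm(series=[[0, 0, 0, 0, 0, 0, 0.8], [0, 0, 0, 0, 0, 0, 0.8], [0, 0, 0, 0, 0, 0, 0.8], [0, 0, 0, 0, 0, 0, 0.8], [0, 0, 0, 0, 0, 0, 0.8], [0, 0, 0, 0, 0, 0, 0.8], [0, 0, 0, 0, 0, 0, 0.8], [0, 0, 0, 0, 0, 0, 0.8]])

```text
clock: 26.9
eef_pos: [484.0, 312.6, 61.4]
eef_rot: [3.141, -0.0, 1.877]
wrist_force: [0.5, -0.1, 1.9]
finger_gap: 44.4
finger_force: 20.0
```

Request:
jog_arm(series=[[0, 0, 0.1, 0, 0, 0, 0.8], [0, 0, 0.3, 0, 0, 0, 0.8], [0, 0, 0.5, 0, 0, 0, 0.8], [0, 0, 0.75, 0, 0, 0, 0.8], [0, 0, 1, 0, 0, 0, 0.8]])

```text
clock: 27.32
eef_pos: [483.4, 312.3, 182.9]
eef_rot: [-3.141, 0.0, 1.877]
wrist_force: [-0.3, 0.7, -1.1]
finger_gap: 44.3
finger_force: 20.0
```

Request:
jog_arm(series=[[0.01, -0.25, 0.1, 0, 0, 0, 0.8], [0.02, -0.5, 0.1, 0, 0, 0, 0.8], [0.03, -0.75, 0.1, 0, 0, 0, 0.8], [0.042, -0.989, 0.1, 0, 0, 0, 0.8]])

```text
clock: 27.65
eef_pos: [488.6, 192.5, 194.1]
eef_rot: [3.141, 0.0, 1.878]
wrist_force: [0.6, 0.7, -1.0]
finger_gap: 44.2
finger_force: 20.0
```

Request:
jog_arm(series=[[0.01, -0.25, 0, 0, 0, 0, 0.8], [0.02, -0.5, 0, 0, 0, 0, 0.8], [0.03, -0.75, 0, 0, 0, 0, 0.8], [0.042, -0.989, 0, 0, 0, 0, 0.8]])

```text
clock: 27.98
eef_pos: [493.6, 73.7, 194.0]
eef_rot: [3.141, 0.0, 1.877]
wrist_force: [1.3, 0.9, -1.3]
finger_gap: 44.0
finger_force: 20.0
```

Request:
jog_arm(series=[[0.01, -0.25, 0, 0, 0, 0, 0.8], [0.02, -0.5, 0, 0, 0, 0, 0.8], [0.03, -0.75, 0, 0, 0, 0, 0.8], [0.042, -0.989, 0, 0, 0, 0, 0.8]])

```text
clock: 28.32
eef_pos: [498.6, -45.0, 194.0]
eef_rot: [3.141, 0.0, 1.877]
wrist_force: [-0.2, 0.0, -1.1]
finger_gap: 44.3
finger_force: 20.0
```

Request:
jog_arm(series=[[0.01, -0.25, 0, 0, 0, 0, 0.8], [0.02, -0.5, 0, 0, 0, 0, 0.8], [0.03, -0.75, 0, 0, 0, 0, 0.8], [0.042, -0.989, 0, 0, 0, 0, 0.8]])

```text
clock: 28.65
eef_pos: [503.7, -163.7, 193.9]
eef_rot: [3.141, 0.0, 1.877]
wrist_force: [-0.0, -0.2, -0.9]
finger_gap: 44.3
finger_force: 20.0
```

Request:
jog_arm(series=[[0.01, -0.25, 0, 0, 0, 0, 0.8], [0.02, -0.5, 0, 0, 0, 0, 0.8], [0.03, -0.75, 0, 0, 0, 0, 0.8], [0.042, -0.989, 0, 0, 0, 0, 0.8], [0.042, -0.989, 0, 0, 0, 0, 0.8], [0.042, -0.989, -0.05, 0, 0, 0, 0.8]])

```text
clock: 29.15
eef_pos: [509.0, -282.0, 188.1]
eef_rot: [3.141, 0.001, 1.875]
wrist_force: [0.1, 0.2, -0.8]
finger_gap: 44.1
finger_force: 20.0
```

Request:
jog_arm(series=[[0, 0, -0.2, 0, 0, 0, 0.8], [0, 0, -0.4, 0, 0, 0, 0.8], [0, 0, -0.6, 0, 0, 0, 0.8], [0, 0, -0.75, 0, 0, 0, 0.8], [0, 0, -0.8, 0, 0, 0, 0.8], [0, 0, -0.8, 0, 0, 0, 0.8]])

```text
clock: 29.65
eef_pos: [508.6, -279.6, 90.1]
eef_rot: [-3.14, -0.002, 1.878]
wrist_force: [-0.4, 0.6, -1.0]
finger_gap: 44.1
finger_force: 20.0
```

Run:
```python
from h import *
s=cam("scene")
crop(s,330,210,120,100,6,"s12.png")
```

```text
(no output)
```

View pics/s12.png

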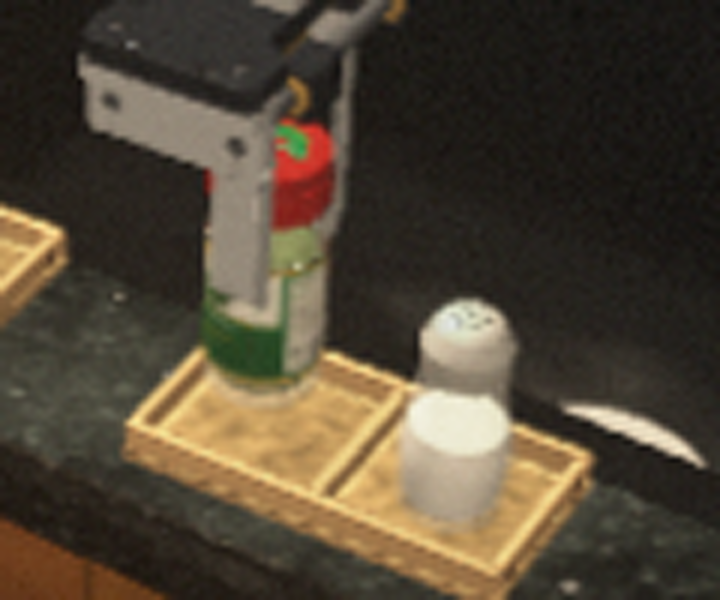

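The jar is over the left cell and the salt is well seated. I'll lower, release and retreat.

Request:
jog_arm(series=[[0, 0, -0.08, 0, 0, 0, 0.8], [0, 0, -0.16, 0, 0, 0, 0.8], [0, 0, -0.2, 0, 0, 0, 0.8], [0, 0, -0.205, 0, 0, 0, 0.8], [0, 0, -0.205, 0, 0, 0, 0.8], [0, 0, -0.205, 0, 0, 0, 0.8]])

```text
clock: 30.2
eef_pos: [509.0, -280.9, 66.5]
eef_rot: [-3.141, -0.0, 1.877]
wrist_force: [0.7, -0.8, -1.6]
finger_gap: 44.5
finger_force: 20.0
```

Request:
jog_arm(series=[[0, 0, 0, 0, 0, 0, 0.6], [0, 0, 0, 0, 0, 0, 0.4], [0, 0, 0, 0, 0, 0, 0.3], [0, 0, 0, 0, 0, 0, 0.1], [0, 0, 0, 0, 0, 0, 0], [0, 0, 0, 0, 0, 0, 0], [0, 0, 0, 0, 0, 0, 0], [0, 0, 0, 0, 0, 0, 0]])

```text
clock: 30.87
eef_pos: [509.1, -280.8, 66.6]
eef_rot: [3.142, 0.0, 1.877]
wrist_force: [0.0, 0.8, -0.2]
finger_gap: 87.3
finger_force: 0.0
```

Request:
jog_arm(series=[[0, 0, 0.1, 0, 0, 0, 0], [0, 0, 0.4, 0, 0, 0, 0], [0, 0, 0.7, 0, 0, 0, 0], [0, 0, 1, 0, 0, 0, 0], [0, 0, 1, 0, 0, 0, 0]])

```text
clock: 31.28
eef_pos: [511.1, -282.0, 195.0]
eef_rot: [3.134, 0.009, 1.877]
wrist_force: [0.1, -0.3, 0.6]
finger_gap: 94.2
finger_force: 0.0
```

Request:
jog_arm(series=[[-0.3, 0, 0.3, 0, 0, 0, 0], [-0.6, 0, 0.5, 0, 0, 0, 0], [-0.9, 0, 0.6, 0, 0, 0, 0], [-0.9, 0, 0.6, 0, 0, 0, 0], [-0.9, 0, 0.6, 0, 0, 0, 0]])

```text
clock: 31.7
eef_pos: [400.0, -281.2, 260.9]
eef_rot: [3.14, 0.003, 1.876]
wrist_force: [1.7, -0.8, -0.7]
finger_gap: 94.0
finger_force: 0.0
```

Run:
```python
from h import *
s=cam("scene")
crop(s,190,130,267,200,3,"s13.png")
```

```text
(no output)
```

View pics/s13.png

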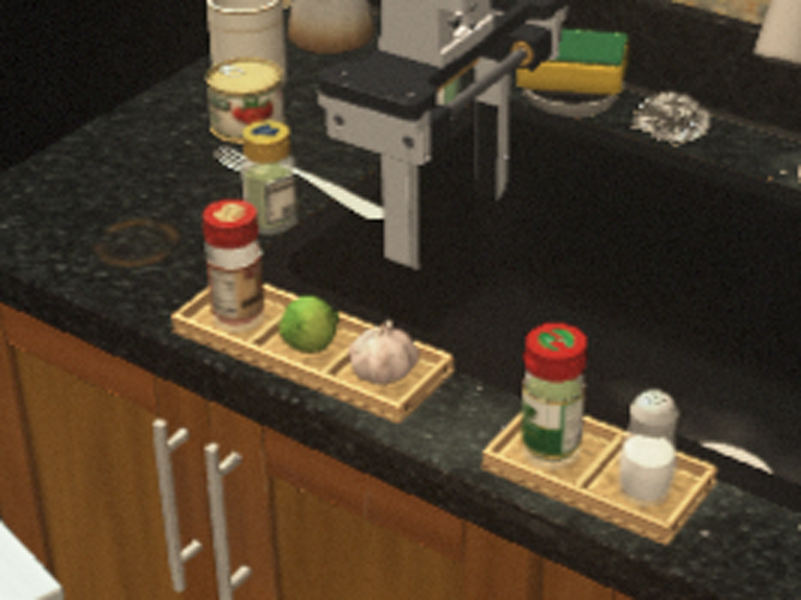

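The picture shows all five things in cells of their own: the long tray holds a jar at (233,265), the lime at (308,323) and the garlic at (383,355), and the short tray holds a jar at (553,390) and the salt at (650,445). The jars and shaker are upright, and the yellow jar is in place.

```bash
python3 -c "
from cell import manip
print(manip.sign_off())"
```

```text
the job is handed in; nothing more can be done
None
```

Both supper kits are made up and the job is handed in: garlic, lime and a red-capped jar in the long tray, and the salt shaker and the other red-capped jar in the short tray, with the jars and shaker upright; I never moved the yellow-capped jar or the cup.

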